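# Unstack the parts onto their kit plates

### The job

The parts for the next job were left in one stack. Take the stack apart from the top down, one part at a time, and lay each part flat in the middle of the recess of the grey kit plate that is cut to its outline: the capacitor upright in the round one, then the spacer block, the sanding block and last the adaptor box, each lengthwise in the rectangle of its size. Tip nothing over, and leave the heat sink and the masking tape where they are.

Things in the scene. Friction and masses are not known exactly. Their poses are not given: they have to be found in the camera images.
- cap_mid (a point): Black electrolytic capacitor, a smooth upright cylinder 26 mm across and 35 mm high, on top of the stack (at the start it stands on the spacer block). The point is its centre, 17.5 mm above its underside; z up along its axis.
- spacer_mid (a point): Pale aluminium spacer block, 30 (x) x 45 (y) x 20 mm high, second from the top of the stack, lying on the sanding block. The point is its centre, 10 mm above its underside; z up.
- sander_mid (a point): Brown cork sanding block, 45 (x) x 70 (y) x 28 mm high, third from the top, lying on the adaptor box. The point is its centre, 14 mm above its underside; z up.
- adaptor_mid (a point): Red adaptor box, 52 (x) x 129 (y) x 26 mm high over all: a box about 105 mm long in the middle, with a light connector at one end. It is the bottom of the stack and lies on the bench (a like box at the back wall is not part of the job). The point is its centre, 13 mm above its underside; z up.
- plate_cap_floor (a point): Grey kit plate, a fixed slab 90 x 162 mm, 7 mm high, lying on the bench, with one recess 5 mm deep and lined in black in its middle: round, 44 mm across. This point is the centre of the recess floor, 2 mm above the bench; z up, y along the plate's long side. All four plates have the same outside; only the recess differs, and they change places from start to start. For the capacitor.
- plate_spacer_floor (a point): Grey kit plate, a fixed slab 90 x 162 mm, 7 mm high, lying on the bench, with one recess 5 mm deep and lined in black in its middle: a small rectangle, 48 (x) x 63 (y) mm. This point is the centre of the recess floor, 2 mm above the bench; z up, y along the plate's long side and the recess's. All four plates have the same outside; only the recess differs, and they change places from start to start. For the spacer block.
- plate_sander_floor (a point): Grey kit plate, a fixed slab 90 x 162 mm, 7 mm high, lying on the bench, with one recess 5 mm deep and lined in black in its middle: a middle-sized rectangle, 63 (x) x 88 (y) mm. This point is the centre of the recess floor, 2 mm above the bench; z up, y along the plate's long side and the recess's. All four plates have the same outside; only the recess differs, and they change places from start to start. For the sanding block.
- plate_adaptor_floor (a point): Grey kit plate, a fixed slab 90 x 162 mm, 7 mm high, lying on the bench, with one recess 5 mm deep and lined in black in its middle: a large rectangle, 70 (x) x 147 (y) mm, nearly the whole plate. This point is the centre of the recess floor, 2 mm above the bench; z up, y along the plate's long side and the recess's. All four plates have the same outside; only the recess differs, and they change places from start to start. For the adaptor box.
- heat_sink_mid (a point): Bystander: small black finned heat sink, 30 x 40 x 22 mm, loose on the bench between the plates and the stack; the point is its centre. Leave it where it is.
- masking_tape_mid (a point): Bystander: beige roll of masking tape lying flat, 103 mm across, 25 mm high, loose on the bench behind the work; the point is its centre. Leave it where it is.
Mind the look-alikes: they are no part of the job. What is meant by the part that bears sander_mid is not yellow, and is the larger of those in its own colour.

How it is judged:
On the way, in this order (a step that is already met when the one before it is completed fails the run):
1. the capacitor lies released in its own recess (x of cap_mid in the frame of plate_cap_floor between -0.012 and 0.012 m and y of cap_mid in the frame of plate_cap_floor between -0.012 and 0.012 m and z of cap_mid in the frame of plate_cap_floor below 0.02 m and angle between cap_mid's own z axis and vertical below 0.1 rad and linear speed of cap below 0.03 m/s and contact force between the fingers and cap below 0.1 N), for 0.2 s.
2. the spacer block lies released in its own recess (x of spacer_mid in the frame of plate_spacer_floor between -0.012 and 0.012 m and y of spacer_mid in the frame of plate_spacer_floor between -0.012 and 0.012 m and z of spacer_mid in the frame of plate_spacer_floor below 0.0125 m and angle between spacer_mid's own z axis and vertical below 0.1 rad and linear speed of spacer below 0.03 m/s and contact force between the fingers and spacer below 0.1 N and angle between the y axis of spacer_mid and the y axis of plate_spacer_floor, either way round below 0.35 rad), for 0.2 s.
3. the sanding block lies released in its own recess (x of sander_mid in the frame of plate_sander_floor between -0.012 and 0.012 m and y of sander_mid in the frame of plate_sander_floor between -0.012 and 0.012 m and z of sander_mid in the frame of plate_sander_floor below 0.0165 m and angle between sander_mid's own z axis and vertical below 0.1 rad and linear speed of sander below 0.03 m/s and contact force between the fingers and sander below 0.1 N and angle between the y axis of sander_mid and the y axis of plate_sander_floor, either way round below 0.35 rad), for 0.2 s.
4. the adaptor box lies released in its own recess (x of adaptor_mid in the frame of plate_adaptor_floor between -0.012 and 0.012 m and y of adaptor_mid in the frame of plate_adaptor_floor between -0.012 and 0.012 m and z of adaptor_mid in the frame of plate_adaptor_floor below 0.0155 m and angle between adaptor_mid's own z axis and vertical below 0.1 rad and linear speed of adaptor below 0.03 m/s and contact force between the fingers and adaptor below 0.1 N and angle between the y axis of adaptor_mid and the y axis of plate_adaptor_floor, either way round below 0.35 rad), for 0.2 s.
At the end, for the whole second after the job is handed in: Each of the four parts rests in the recess of its own plate, released and still: its centre within 12 mm of the recess centre along both plate axes, down on the recess floor (within 2.5 mm), level within 0.1 rad, and the three long parts lengthwise to the recess within 0.35 rad, either way round (all of step 1 and all of step 2 and all of step 3 and all of step 4); the robot touches nothing.
It fails at once if a part of the stack was tipped over (more than 0.5 rad) (angle between any of cap_mid, spacer_mid, sander_mid, adaptor_mid's own z axis and vertical above 0.5 rad).
It fails at once if the heat sink or the masking tape was moved more than 20 mm (distance of any of heat_sink_mid, masking_tape_mid from where it was at the start of the episode above 0.02 m).
It also fails if it takes over 125 s, if anything falls off the work surface, if the arm or the gripper's body presses on something with over 40 N, if the wrist force passes 120 N, or if a joint passes its speed limit or range.

### The arm

A 6-joint arm with a two-finger parallel gripper is mounted at the origin on a cart in front of the work surface, level with it; the furniture and walls round the work are solid. World frame = base frame: x ahead of the robot, y to its left, z up, the work surface at z = 0. Lengths are in m, angles in rad, forces in N, time in s.
With the tool pointing down it reaches from about 0.35 to 0.8 m from the base axis. Payload 7.3 kg.
Tool frame: the origin (TCP) lies between the finger pads; the fingertips stand 25 mm ahead of it and the grasp point (between the pads) lies 6 mm ahead of it (r.tip_extent is the distance from the TCP to the fingertips, in m); z points along the fingers, y is the line along which they close (so a half turn about z gives the same grasp; the last joint's range is limited). The gripper opens to 85 mm and grips with 20 to 120 N. Pads are 22 mm wide; open, the fingers measure 114 mm over their backs; the gripper's body (76 mm by 85 mm) begins 54 mm behind the grasp point. The pads swing forward as they close: fully open they stand 13 mm farther back than shut.
Start: joints at [0.978, 0.342, 1.524, -0, 1.275, -0.146], TCP at [0.227, 0.473, 0.256] pointing down, gripper open.
Joint ranges: [-2.53, 2.53], [-0.77, 2.02], [0.04, 2.7], [-1, 4.14], [0.28, 2.66], [-3.11, 3.11]. Speed limits (rad/s): [2.57, 2.57, 3.14, 3.14, 3.14, 3.14].

### API

Orientations are given as a unit quaternion [x, y, z, w].
In Python, from workcell import r, command_gripper, optics gives the robot as it stands. The module is installed in compiled form; this text tells all that it offers. Calls block until the motion is done:
- r.reach(position, orientation): joint-space move of the TCP to a pose.
- r.move_straight(position, orientation=None, speed=0.15, max_force=None): straight line of the TCP; orientation=None keeps the orientation; speed is the mean speed in m/s. With max_force (N) it stops when the force on the tool has changed by that much, and returns True; else False.
- r.movej(angles): joint-space move.
- command_gripper(opening, force=None): finger opening in m; force is the grip in N (None keeps the last); returns when the fingers have stopped.
- r.hold(seconds).
- r.solve_ik(position, orientation): joint angles nearest the present ones, or None.
- r.read_state(): the state.
- optics.get_image(name): name is "scene" or "top" or "wrist"; returns (picture, depth): 384x512x3 uint8, red, green, blue; 384x512 float32, m along the optical axis (not along the pixel's ray), 0 where there is no reading.
- optics.camera_model(name): a dict with "K" (3x3 intrinsics, pixels), "R" (3x3) and "t" (3): a world point X has camera coordinates R X + t; the wrist camera has in their place "tool_from_camera" (4x4, takes a point from camera to tool coordinates, whose origin is the TCP and whose axes are the flange's). Camera axes: x right, y down, z forward; pixel columns grow to the right and rows downward; lengths in m; the calibration is good to about 2 mm. A picture is of the moment at which its call begins: read the wrist's pose just before it. camera_model takes no time and is no camera call.
A pose or a line that the arm cannot do raises r.PlanningError and nothing moves.
- r.finish_job(): hands the job in; it is judged then, once.
The state is a dict: "time_s": time; "joint_positions": joint angles; "dq": joint speeds; "tau": joint torques, N m; "eef_pos": TCP position; "eef_rot": TCP orientation; "contact_force": force on the tool from outside, world axes, zero at the start; "torque": the same for the moment, N m; "grip_width": finger opening in m; "grip_force": force on a finger pad.
Only numpy, scipy, OpenCV 4.12 (cv2) and the standard library are available. Lean on these libraries where they do the work, as an engineer would, in place of code of your own. Each camera call takes 0.05 s, during which the arm holds its last target. There are 200 camera calls.

## Working session

There is one attempt and no reset: what is moved stays moved. The work goes in short steps, each a Python script; the robot and the scene stay as the last script left them, time stands still between calls to the robot, and variables do not carry over. Pictures are saved under pics/ and viewed, at most 14 in all, crops included, and the job is handed in when it is done.

```bash
mkdir -p pics; python3 - <<'E'
from workcell import r,optics
import cv2,numpy as np
for n in("top","scene"):
    p,d=optics.get_image(n); cv2.imwrite(f"pics/{n}0.png",p[...,::-1]); np.savez(f"{n}0.npz",p=p,d=d)
    m=optics.camera_model(n); print(n,m["K"].round(1).tolist(),(-m["R"].T@m["t"]).round(3),m["R"].round(3).tolist())
print(r.read_state()["eef_rot"],r.tip_extent,optics.camera_model("wrist")["tool_from_camera"].round(3).tolist())
E
```

```text
top [[375.3, 0.0, 251.9], [0.0, 375.3, 197.4], [0.0, 0.0, 1.0]] [ 0.443 -0.051  1.063] [[-0.021, -1.0, -0.022], [-0.992, 0.023, -0.123], [0.123, 0.019, -0.992]]
scene [[491.3, 0.0, 254.5], [0.0, 491.3, 186.3], [0.0, 0.0, 1.0]] [-0.242 -0.577  0.847] [[0.552, -0.834, 0.01], [-0.492, -0.335, -0.804], [0.673, 0.439, -0.595]]
[ 2.21558987e-01  9.75146739e-01 -6.23051097e-04 -2.53056069e-04] 0.025 [[-0.0, -0.96, -0.28, 0.07], [1.0, -0.0, 0.0, 0.0], [-0.0, -0.28, 0.96, -0.117], [0.0, 0.0, 0.0, 1.0]]
```

View pics/top0.png

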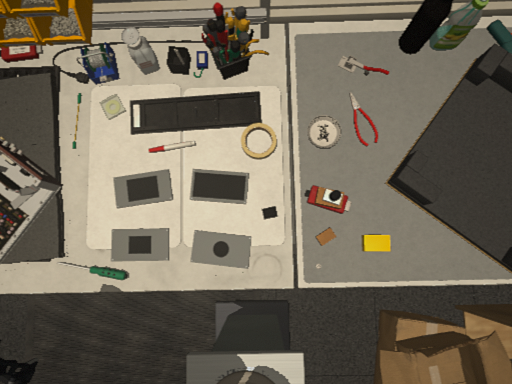

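View pics/scene0.png

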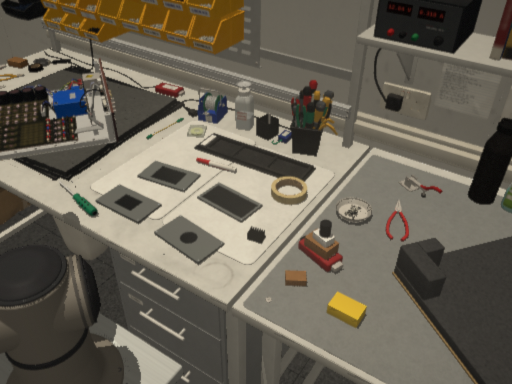

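The top view shows the plates at about (220,187) adaptor, (143,188) sander, (140,244) spacer and (221,250) cap. The stack is near (328,198), the heat sink at (270,212) and the tape at (259,141). The small brown block at (326,236) and the yellow one are decoys.

```bash
cat > h.py <<'E'
import numpy as np,cv2
from workcell import r,command_gripper,optics
def unproj(uv,z,name="top"):
    m=optics.camera_model(name);R,t,K=m["R"],m["t"],m["K"]
    uv=np.atleast_2d(np.asarray(uv,float));c=-R.T@t
    ray=np.c_[uv,np.ones(len(uv))]@np.linalg.inv(K).T@R
    return (c+ray*((z-c[2])/ray[:,2])[:,None])
def depthpts(d,name="top"):
    m=optics.camera_model(name);K=m["K"];v,u=np.mgrid[:384,:512]
    P=np.stack([(u-K[0,2])/K[0,0]*d,(v-K[1,2])/K[1,1]*d,d],-1)
    return (P-m["t"])@m["R"]
E
python3 - <<'E'
from h import *
f=np.load("top0.npz");p,d=f["p"],f["d"]
W=depthpts(d)
for n,(u,v) in dict(adaptor=(220,187),sander=(143,188),spacer=(140,244),cap=(221,250)).items():
    g=p.max(2).astype(np.uint8)
    roi=np.zeros_like(g);roi[v-25:v+26,u-36:u+37]=1
    _,l=cv2.connectedComponents(((g<60)&(roi>0)).astype(np.uint8));l=(l==l[v,u])
    vv,uu=np.nonzero(l)
    X=unproj(np.c_[uu,vv],.002)[:,:2]
    b=cv2.minAreaRect(X.astype(np.float32)*1000); 
    pm=((g>=60)&(g<140)&(roi>0)|l).astype(np.uint8)
    _,q=cv2.connectedComponents(pm);q=(q==q[v,u]);vv,uu=np.nonzero(q)
    o=cv2.minAreaRect((unproj(np.c_[uu,vv],.007)[:,:2]*1000).astype(np.float32))
    print(n,l.sum(),np.round(X.mean(0),4),"rect",np.round(b[0],1),np.round(b[1],1),round(b[2],1),"outer",np.round(o[0],1),np.round(o[1],1),round(o[2],1),"depth z",np.median(W[...,2][l]).round(4))
c=p[175:235,290:370];cv2.imwrite("pics/c1.png",cv2.resize(c,None,fx=10,fy=10,interpolation=cv2.INTER_CUBIC)[...,::-1])
s=np.load("scene0.npz")["p"][205:285,285:365];cv2.imwrite("pics/c2.png",cv2.resize(s,None,fx=7,fy=7,interpolation=cv2.INTER_CUBIC)[...,::-1])
print((W[190:212:3,308:352:3,2]*1000).round().astype(int))
E
```

```text
adaptor 1156 [0.6112 0.0634] rect [611.3  63.9] [143.6  67.2] 84.2 outer [609.6  61.9] [160.2  90. ] 84.3 depth z 0.0016
sander 597 [0.6097 0.2842] rect [609.9 284.1] [59.8 83.6] 7.4 outer [608.1 280.9] [ 90.3 161.3] 7.4 depth z 0.0014
spacer 343 [0.4488 0.2885] rect [449.3 289.8] [45.  59.6] 0.7 outer [450.4 287.5] [161.8  89.3] 88.9 depth z 0.0012
cap 168 [0.4322 0.0607] rect [431.5  60.8] [36.6 39. ] 89.3 outer [432.  59.] [160.5  89.9] 82.7 depth z 0.0014
[[  20   28   23   45   51   56   73   73   54  112   -2   -2   -2    0
    -4]
 [  17   27   26   51   54   56   72   73 1063  106  109   56    0    0
    -3]
 [  20   24   27   55   55   70   71   93  109  109  110   72   24   25
     0]
 [  27   23   24   54   54   73   74   76  103  111  108   55   28   -1
     0]
 [  22   26   31   51   51   52   54   63   76   74   73   52   26   16
    17]
 [   1    1    8   22   22   40   51   52   57   55   56   24   25   17
     0]
 [  -1    0    1    0    2    5   21   24   26   31   44   26   23   20
     0]
 [   2    3    1    0    0   -1   -3    4    0   24   26   24   -1    1
     0]]
```

View pics/c1.png

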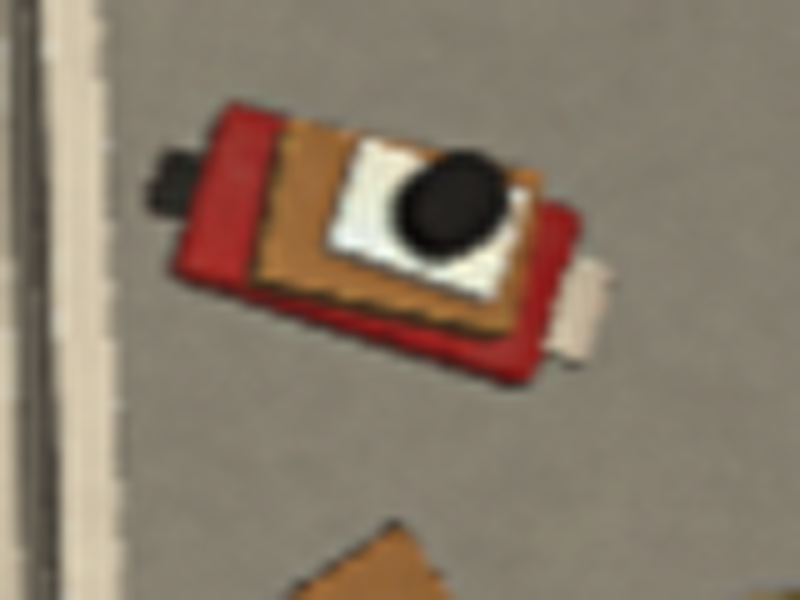

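View pics/c2.png

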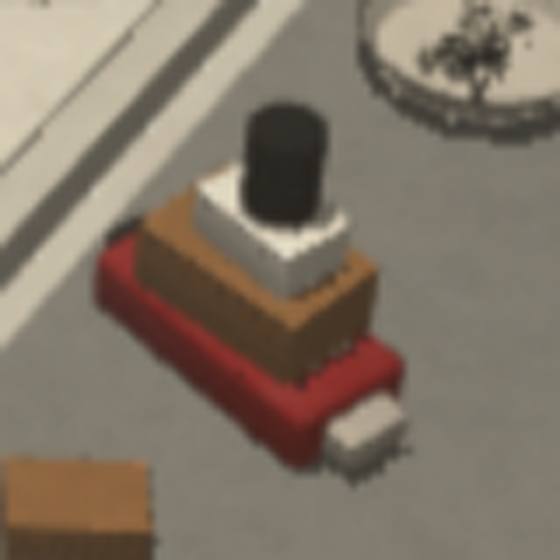

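The top crop gives these corners in crop px:
- **Spacer top:** (362,137), (528,188), (492,300), (328,245)
- **Sander top:** (288,118), (540,170), (508,338), (253,285)
- **Red box:** (232,103), (580,210), (525,385), (175,272)
- **Capacitor top:** about (460,200)

Box ends run from about (147,185) to (595,312). Next I compute the positions and check the sizes.

```bash
python3 - <<'E'
from h import *
f=np.load("top0.npz");p,d=f["p"],f["d"];W=depthpts(d)
px=lambda a:np.array([290,175])+np.array(a)/10-.45
def rect(n,a,z):
    X=unproj(px(a),z)[:,:2]*1000;c=X.mean(0);l=(X[1]+X[2]-X[0]-X[3])/2;s=(X[3]+X[2]-X[0]-X[1])/2
    print(n,c.round(1),"len",np.linalg.norm(l).round(1),"wid",np.linalg.norm(s).round(1),"ang",np.degrees(np.arctan2(-l[1],-l[0])).round(1),np.degrees(np.arctan2(-s[1],-s[0])).round(1))
rect("spacer",[(362,137),(528,188),(492,300),(328,245)],.074)
rect("sander",[(288,118),(540,170),(508,338),(253,285)],.054)
rect("box",[(232,103),(580,210),(525,385),(175,272)],.026)
print("ends",unproj(px([(147,185),(595,312)]),.013)*1000)
print("cap",unproj(px([(460,200)]),.109)*1000)
m=(W[...,2]>.1)&(W[...,2]<.12);m[:, :300]=0;m[:,370:]=0;m[:170]=0;m[240:]=0
print(m.sum(),W[m].mean(0)*1000)
E
```

```text
spacer [ 564.3 -244.4] len 45.4 wid 30.9 ang 70.5 -20.0
sander [ 564.2 -240. ] len 69.2 wid 46.6 ang 76.8 -13.8
box [ 563.6 -239.7] len 100.4 wid 50.8 ang 70.9 -20.3
ends [[ 582.75939899 -178.20752698   13.        ]
 [ 543.97138208 -301.71423408   13.        ]]
cap [[ 564.24453756 -246.0340758   109.        ]]
89 [ 563.62464068 -244.82691699  107.99248409]
```

```bash
cat >> h.py <<'E'
def quat(deg):   # tool z down, tool y (closing) along world angle deg
    a=np.radians(deg);n=np.array([np.cos(a),np.sin(a)])+np.array([0,1]) ;n/=np.linalg.norm(n)
    return [n[0],n[1],0,0]
def pick(xy,deg,z,open_,force,up=.24):
    command_gripper(open_)
    r.reach([*xy,up],quat(deg)); r.move_straight([*xy,z],speed=.12)
    command_gripper(0.0,force); s=r.read_state(); print("grip",s["grip_width"],s["grip_force"],s["eef_pos"],s["time_s"])
    r.move_straight([*xy,z+.03],speed=.06);r.move_straight([*xy,up],speed=.15)
    s=r.read_state();print("lifted",s["grip_width"],s["grip_force"],s["contact_force"])
def place(xy,deg,z,open_,up=.24):
    r.reach([*xy,up],quat(deg)); r.move_straight([*xy,z+.02],speed=.15)
    print("touch",r.move_straight([*xy,z],speed=.03,max_force=6),r.read_state()["eef_pos"])
    command_gripper(open_);r.hold(.3);r.move_straight([*xy,up],speed=.15);r.hold(.1)
    print("t",r.read_state()["time_s"],r.read_state()["grip_width"])
def snap(name,out,box=None,f=2):
    p,d=optics.get_image(name);np.savez(out+".npz",p=p,d=d)
    if box: p=p[box[1]:box[3],box[0]:box[2]]
    cv2.imwrite(f"pics/{out}.png",cv2.resize(p,None,fx=f,fy=f,interpolation=cv2.INTER_CUBIC)[...,::-1])
E
python3 - <<'E'
from h import *
from scipy.spatial.transform import Rotation as R
print(R.from_quat(quat(-20)).as_matrix().round(2).tolist())
for x,y,a in((.564,-.245,-20),(.432,.06,-7),(.61,.063,-5.7),(.609,.282,7.4),(.450,.2885,0)): print(r.solve_ik([x,y,.24],quat(a)),r.solve_ik([x,y,.03],quat(a)) is not None)
pick((.564,-.2455),-20,.074+.009+.025,.06,30)
snap("wrist","w1",None,1)
E
```

```text
[[0.34, 0.94, 0.0], [0.94, -0.34, 0.0], [0.0, 0.0, -1.0]]
[-5.34369750e-01  5.20602305e-01  1.28499696e+00 -4.44089210e-16
  1.33599339e+00 -1.85303900e-01] True
[-3.80728106e-02  1.94991698e-01  1.77687457e+00 -4.44089210e-16
  1.16972638e+00  8.41002371e-02] True
[-2.19939650e-02  5.17445531e-01  1.29036647e+00 -4.44089210e-16
  1.33378065e+00  7.74898024e-02] True
[ 3.19570099e-01  6.30704065e-01  1.09147391e+00 -4.44089210e-16
  1.41941468e+00  1.90415734e-01] True
[ 4.26683072e-01  3.72919077e-01  1.52442149e+00 -4.44089210e-16
  1.24425208e+00  4.26683072e-01] True
grip 0.025073754438545415 29.52580064535141 [ 0.56428985 -0.24567495  0.10866535] 4.925
lifted 0.02561038210947751 29.468695521354675 [-0.52383331 -0.40297937 -1.32851839]
```

View pics/w1.png

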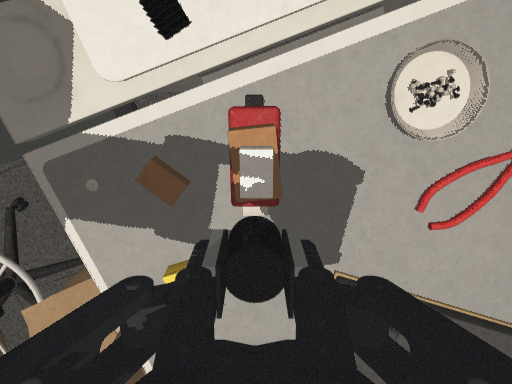

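The capacitor is held upright at 25.6 mm width and the stack is undisturbed. Now I place it and pick the spacer.

```bash
python3 - <<'E'
from h import *
place((.432,.060),-7.3,.0365,.06)
pick((.5643,-.2440),-20,.054+.007+.025,.06,40)
snap("top","t2",(100,170,360,280),3)
E
```

```text
touch True [0.4316544  0.06001822 0.03661762]
t 12.075 0.06025895952440484
grip 0.028755927135469636 40.09006440639496 [ 0.56478326 -0.24425234  0.0867135 ] 15.3583
lifted 0.02921152237177234 39.575908184051514 [-0.02426599 -0.51851389 -0.9607001 ]
```

View pics/t2.png

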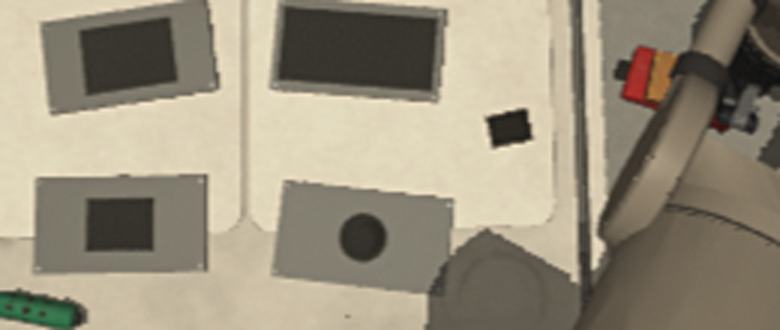

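```bash
python3 - <<'E'
from h import *
f=np.load("t2.npz");W=depthpts(f["d"])
m=(W[...,2]>.03)&(W[...,2]<.045)&(abs(W[...,0]-.432)<.03)&(abs(W[...,1]-.06)<.03)
print("cap",m.sum(),W[m].mean(0).round(4))
place((.4495,.2885),-.2,.034,.05)
snap("top","t3",(100,170,360,280),3)
E
```

```text
cap 77 [0.4307 0.0598 0.0364]
touch True [0.44917791 0.28835658 0.03465336]
t 23.275 0.050190805652976775
```

View pics/t3.png

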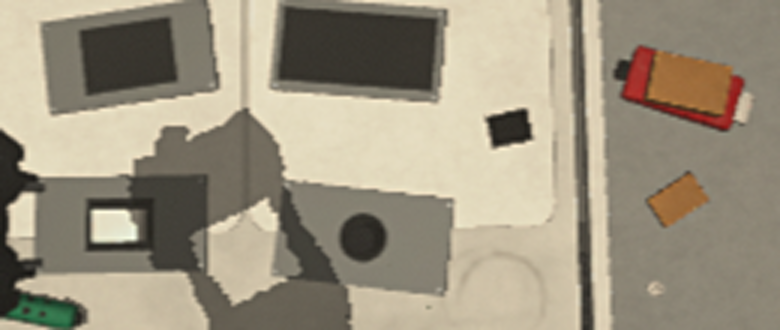

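The capacitor is centred, with depth putting its top at 36 mm. The spacer lies in its recess at about (118,224). The sander is still on the box at (690,82), so I carry on with it.

```bash
python3 - <<'E'
from h import *
pick((.5642,-.2400),-13.8,.026+.008+.025,.08,50)
place((.609,.2825),7.4,.035,.068)
r.reach([.5636,-.24,.24],quat(-19))
snap("top","t4",(100,170,360,280),3); snap("wrist","w4",None,1)
E
```

```text
grip 0.043901117873317914 52.7987676858902 [ 0.56454974 -0.24017589  0.05963473] 27.7583
lifted 0.043763081669664174 52.24152982234955 [ 0.12746466 -0.31368453 -0.75351117]
touch True [0.60865186 0.28238676 0.03569294]
t 35.7417 0.06789800004479715
```

View pics/t4.png

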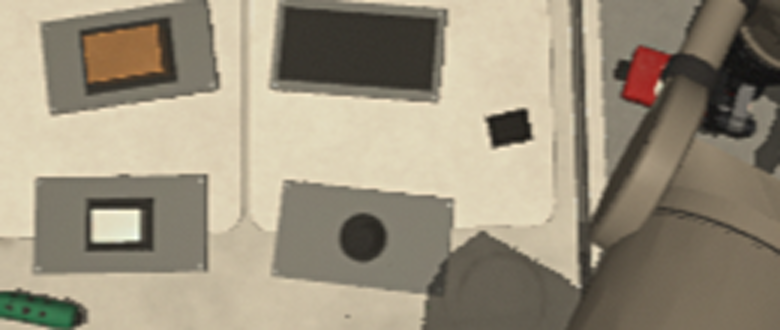

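View pics/w4.png

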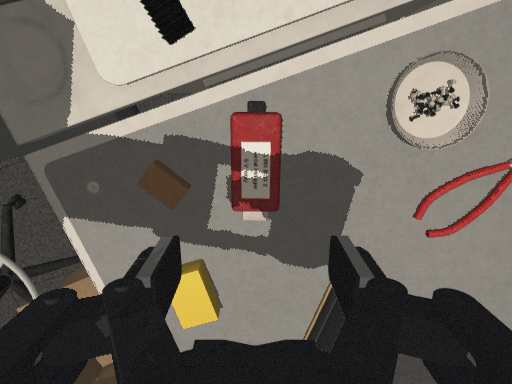

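The box lies unmoved and in line with the tool. The sander and spacer sit inside their recesses. I pick and place the box, then verify everything numerically.

```bash
python3 - <<'E'
from h import *
pick((.5636,-.2400),-19.2,.008+.025,.08,60)
place((.6105,.063),-5.7,.035,.07)
r.reach([.45,-.25,.3],quat(-25))
snap("top","t5",(100,110,360,280),3)
p=np.load("t5.npz")["p"]
hsv=cv2.cvtColor(p,cv2.COLOR_RGB2HSV)
for n,(u,v),z in(("sander",(141,188),.030),("spacer",(139,245),.022),("adaptor",(219,186),.028)):
    h,s,val=[hsv[...,i].astype(int) for i in range(3)]
    k=(val>150) if n=="spacer" else (s>100)&(val>70)
    roi=np.zeros(k.shape,bool);roi[v-(12 if n=="spacer" else 22):v+(12 if n=="spacer" else 22),u-30:u+31]=1
    if n=="spacer": roi[:,:u-14]=0;roi[:,u+15:]=0
    vv,uu=np.nonzero(k&roi);b=cv2.minAreaRect((unproj(np.c_[uu,vv],z)[:,:2]*1000).astype(np.float32));print(n,b)
E
```

```text
grip 0.050715562313389875 64.35501337051392 [ 0.5640231  -0.24025165  0.03379764] 40.525
lifted 0.05067047251003407 63.63616704940796 [-0.02803653 -0.56112001 -2.31118792]
touch True [0.6101114  0.06299117 0.03582824]
t 47.9333 0.07017726717631506
sander ((607.2008056640625, 279.43560791015625), (48.95454406738281, 74.13947296142578), 7.453419208526611)
spacer ((447.4090576171875, 287.63623046875), (45.55879211425781, 27.496915817260742), 88.8231201171875)
adaptor ((608.4885864257812, 62.87889099121094), (104.84481811523438, 53.515655517578125), 84.21766662597656)
```

View pics/t5.png

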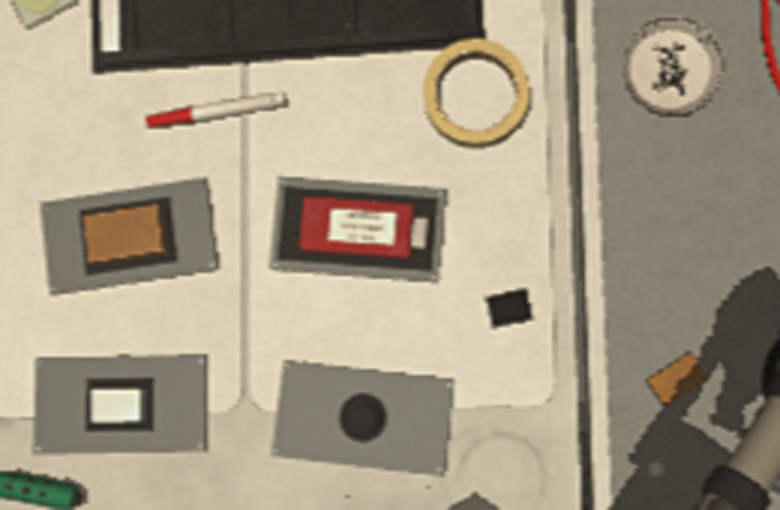

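All four parts lie in their recesses within about 3 mm of centre. The heat sink and tape are where they were, and the arm is clear.

```bash
python3 -c "
from workcell import r
r.hold(.3);print(r.finish_job())"
```

```text
the job is handed in; nothing more can be done
None
```

The capacitor, spacer block, sanding block and adaptor box each lie flat in their own recess, about 3 mm or less from centre by camera; the heat sink and tape were not touched, and I handed the job in at about 50 s of the 125 s limit (no verdict came back).

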